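# Sweep floss packs off the drawer unit into its open drawer and shut it

## Task

The four give-away floss packs have been left lying on top of the drawer unit on the reception desk. With the fingertips, sweep all four off the unit's front edge so that they drop into the open top drawer below, then push that drawer fully shut. Do not pick any pack up or carry it, and leave the stamp and everything else on the unit and the desk where they stand.

Things in the scene. Friction and masses are not known exactly. Their poses are not given: they have to be found in the camera images.
- unit: fixed dark steel drawer unit on the desk, 290 deep (x) x 400 wide (y) x 160 mm high, flat rimless top; origin at the centre of its underside, x from its front to its back, z up. Front edge of the top at x = -145 mm, top surface at z = 160 mm. The open deep drawer fills the space 12 to 80 mm below the top; the two shallow drawers under it stay shut
- drawer (a joint): opening of the top drawer in m: 0 fully shut (its front flush with the unit's front), starts 0.10 to 0.125 open, stop at 0.17; it slides along the unit's -x as it opens, stays where it is left, moves at about 2 N
- drawer_floor (a point): centre of the top drawer's inner floor, moving with it, axes as the unit's; 77 mm below the unit's top. Inside 260 (x) x 366 (y) mm; side walls 52 mm high; front panel 6 mm thick, its upper edge 64 mm above the floor, 13 mm below the unit's top
- drawer_front (a point): on the outer face of the top drawer's flat front panel, midway across it, moving with the drawer, axes as the unit's. The panel spans 378 mm in y and from 25 mm below to 42 mm above this point; a finger notch 96 mm wide in the middle of its top edge is open from 22 mm above the point upward. The drawer can be pushed here
- pack1: a loose white plastic dental-floss pack, flat, 48 long (along its x) x 34 wide x 16 mm high, its +x end round (radius 17 mm) and its -x end square, 20 g; origin at the centre of its underside, z up. It starts lying flat on top of the drawer unit near the front edge
- pack2: a loose white plastic dental-floss pack, flat, 48 long (along its x) x 34 wide x 16 mm high, its +x end round (radius 17 mm) and its -x end square, 20 g; origin at the centre of its underside, z up. It starts lying flat on top of the drawer unit near the front edge
- pack3: a loose white plastic dental-floss pack, flat, 48 long (along its x) x 34 wide x 16 mm high, its +x end round (radius 17 mm) and its -x end square, 20 g; origin at the centre of its underside, z up. It starts lying flat on top of the drawer unit near the front edge
- pack4: a loose white plastic dental-floss pack, flat, 48 long (along its x) x 34 wide x 16 mm high, its +x end round (radius 17 mm) and its -x end square, 20 g; origin at the centre of its underside, z up. It starts lying flat on top of the drawer unit near the front edge
- stamp: bystander: self-inking hand stamp standing upright among the packs, dark plastic, 38 (x) x 44 (y) x 70 mm high, 140 g; origin at the centre of its underside
- tape_dispenser: bystander: tape dispenser on the back part of the unit's top, 50 (x) x 110 (y) x 68 mm high; origin at the centre of its underside
- card_holder: bystander: clear card holder with blank cards on the back part of the unit's top, 40 (x) x 100 (y) x 56 mm high; origin at the centre of its underside
- stapler: bystander: black stapler on the desk to the left of the unit, 150 (x) x 36 (y) x 54 mm high; origin at the centre of its underside
- mouse: bystander: black computer mouse on the desk left of the drawer, 105 (x) x 60 (y) x 30 mm high; origin at the centre of its underside
- sanitiser: bystander: upright bottle on the desk to the right of the unit, 56 mm diameter, 140 mm high; origin at the centre of its underside
- pen_cup: bystander: dark round cup with pens on the desk right of the drawer, 80 mm diameter, about 155 mm high with the pens; origin at the centre of its underside
There are look-alikes about, which are no part of the job. What is shaped like the pack4 but yellow is not meant. Leave any red look-alike of the pack3 alone.

How it is judged:
By the outcome, as a careful person would: the job done as asked, in the order asked, and still so for the second after the job is handed in, with the robot touching nothing.
It also fails if it takes over 64 s, if anything falls off the work surface, if the arm or the gripper's body presses on something with over 40 N, if the wrist force passes 120 N, or if a joint passes its speed limit or range.

## Robot

A 6-joint arm with a two-finger parallel gripper is mounted at the origin on the work surface. World frame = base frame: x ahead of the robot, y to its left, z up, the work surface at z = 0. Lengths are in mm, angles in rad, forces in N, time in s.
With the tool pointing down it reaches from about 350 to 950 mm from the base axis. Payload 17.4 kg.
Tool frame: the origin (TCP) lies between the finger pads; the fingertips stand 11 mm ahead of it and the grasp point (between the pads) lies 8 mm behind it (tip_reach is the distance from the TCP to the fingertips, in mm); z points along the fingers, x is the direction in which the jaws open and shut, and the axes are right-handed (so a half turn about z gives the same grasp; the last joint's range is limited). The gripper opens to 93 mm and grips with 3 to 60 N. Pads are 15 mm wide; open, the fingers measure 128 mm over their backs; the gripper's body (75 mm by 188 mm) begins 65 mm behind the grasp point.
Start: joints at [1.071, 0.116, 1.442, -0, 1.584, -0.038], TCP at [300.762, 604.297, 229.646] pointing down, gripper open.
Joint ranges: [-2.83, 2.83], [-0.83, 2.19], [0.07, 2.5], [-1.14, 4.28], [0.01, 3], [-2.97, 2.97]. Speed limits (rad/s): [1.89, 1.89, 2.22, 3.14, 3.14, 3.14].

## Interface

Orientations are given as a unit quaternion [x, y, z, w].
In Python, from workcell import read_state, get_image, camera_params, finish_job, tip_reach gives the robot as it stands. The module is installed in compiled form; this text tells all that it offers.
- The arm moves only by the tool servo_tool, never from a script. Its argument "rows" is a list of rows, each a list of 5 numbers: the shift along the world's x, y, z in cm, then the turn about the world's z in rad, then the opening in per cent of the stroke, from 0 (shut) to 100 (fully open). A call has 1 to 8 rows; each row shifts and turns the commanded pose from where the row before left it; what a row does not reach is not made up. A row lasts 1/8 s, in which the tool goes at most 62.5 mm and 10.7 degrees, less where a joint would pass 70% of its speed; a pose out of reach is approached as far as the arm can. A call is refused whole if a number of a shift passes 6.25 or a number of a turn 0.188, either way. A call with a gripper value outside its range is refused whole. The fingers move at their own pace and stop on an object; "grip_force" is the grip in N (left out, the last holds). Time passes only in rows, so rows that do not move let the fingers close. It gives the time, the measured TCP pose, the force and the opening at its end, in the units of the state.
- read_state(): the state, without advancing time (a new reading comes with each control period).
- get_image(name): name is "scene" or "side" or "wrist"; returns the picture (420x560x3 uint8, red, green, blue); there is no depth.
- camera_params(name): a dict with "fov_y" (degrees; the focal length in pixels is half the picture's height over the tangent of half this angle, whatever the lens; pixels are square), "cx", "cy" (the principal point, pixels), "xyz" and "attitude" of the camera in the world. Camera axes: x right, y down, z forward; pixel columns grow to the right and rows downward; lengths in mm; the calibration is good to about 2 mm. A picture is of the moment at which its call begins: read the wrist's pose just before it. camera_params takes no time and is no camera call; for the wrist camera it gives the pose at the moment of the call.
- finish_job(): hands the job in, once; it reports no verdict.
The state is a dict: "clock": time; "q": joint angles; "qd": joint speeds; "joint_torque": joint torques, N m; "eef_pos": TCP position; "tcp_rot": TCP orientation; "contact_force": force on the tool from outside, world axes, zero at the start; "ft_torque": the same for the moment, N m; "width": finger opening in mm.
Only numpy, scipy, OpenCV 4.12 (cv2) and the standard library are available. Lean on these libraries where they do the work, as an engineer would, in place of code of your own. Each camera call takes 0.05 s, during which the arm holds its last target. There are 200 camera calls.

## Working session

There is one attempt and no reset: what is moved stays moved. The work goes in short steps, Python scripts to look and compute and a tool call to move; the robot and the scene stay as the last step left them, time stands still between calls to the robot, and variables do not carry over. Pictures are saved under pics/ and viewed, about 8 in all and at most 12, crops included, and the job is handed in when it is done.

Besides the shell and the picture viewer there is one more tool, called after "Emit:" as name(argument=value, ...) on one line, values as JSON. servo_tool: Moves the arm, as the interface text tells. Its arguments: {"type":"object","properties":{"rows":{"type":"array","items":{"type":"array","items":{"type":"number"}}},"grip_force":{"type":"number"}},"required":["rows"]}

```bash
mkdir -p pics; python3 - <<'E'
from workcell import *
import cv2
print(read_state())
for n in("scene","side"):
    print(n,camera_params(n)); cv2.imwrite(f"pics/{n}0.png",get_image(n)[:,:,::-1])
E
```

```text
{'clock': 0.0, 'q': array([ 1.07122633e+00,  1.16474791e-01,  1.44226864e+00, -2.60682715e-05,
        1.58398008e+00, -3.77928139e-02]), 'qd': array([-0.00023389, -0.00109597, -0.00123461,  0.00011307, -0.00023952,
       -0.00060048]), 'joint_torque': array([ 1.34814209e-04, -7.21275687e+01, -6.22601795e+01,  7.79258134e-02,
        2.39343743e-02, -7.38133190e-05]), 'eef_pos': array([300.65911217, 604.13044244, 228.91062297]), 'tcp_rot': array([ 8.50158716e-01,  5.26526199e-01, -4.85169848e-04,  2.90668683e-04]), 'contact_force': array([-0.62254528, -1.1030148 ,  0.43888   ]), 'ft_torque': array([ 0.00297407, -0.01710252,  0.0184193 ]), 'width': 93.41620362418956}
scene {'fov_y': 48.873912568525625, 'cx': 277.86151023774664, 'cy': 205.26192708670152, 'xyz': array([1197.25578513,  380.3805809 , 1202.47209814]), 'attitude': array([ 0.46034112,  0.84217384, -0.2476569 , -0.13226995])}
side {'fov_y': 55.47331872916786, 'cx': 283.9728050051548, 'cy': 200.0863362183406, 'xyz': array([ 514.41551966, -672.38248505,  768.41427488]), 'attitude': array([ 0.91499331, -0.06998926,  0.03123816, -0.39612236])}
```

View pics/scene0.png

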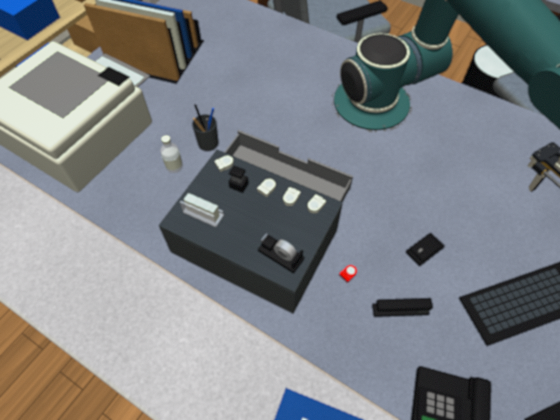

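View pics/side0.png

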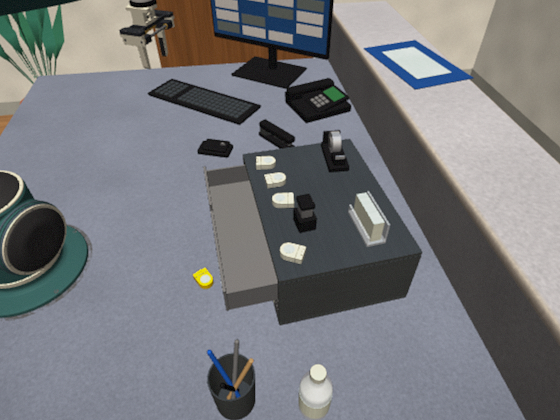

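The white packs are at side px (265,162), (275,180), (284,200) and (293,252), all on the unit. The red look-alike (scene 348,272) and the yellow one (side 204,278) are on the desk, so they aren't meant. Next I'll measure positions and confirm with a crop.

```bash
cat > h.py <<'E'
from workcell import *
import cv2,numpy as np
from scipy.spatial.transform import Rotation as R
def cast(n,pts,z,P=None):
    P=P or camera_params(n); f=210/np.tan(np.radians(P['fov_y']/2))
    p=np.atleast_2d(np.asarray(pts,float))
    d=np.c_[(p[:,0]-P['cx'])/f,(p[:,1]-P['cy'])/f,np.ones(len(p))]
    d=R.from_quat(P['attitude']).apply(d); o=np.array(P['xyz'])
    return (o+d*((z-o[2])/d[:,2])[:,None])[:,:2]
def whites(im,box):
    x0,y0,x1,y1=box; h=cv2.cvtColor(im,cv2.COLOR_RGB2HSV)
    m=((h[...,2]>165)&(h[...,1]<60)).astype(np.uint8); k=np.zeros_like(m);k[y0:y1,x0:x1]=m[y0:y1,x0:x1]
    c,_=cv2.findContours(k,cv2.RETR_EXTERNAL,cv2.CHAIN_APPROX_NONE)
    return [a for a in c if cv2.contourArea(a)>40]
E
python3 - <<'E'
from h import *
np.set_printoptions(precision=0,suppress=True)
for n,b,c in(("side",(235,140,345,290),[(244,153),(277,281),(418,250),(350,141)]),("scene",(205,145,345,225),[(163,226),(296,278),(340,217)])):
    im=cv2.imread(f"pics/{n}0.png")[:,:,::-1].copy()
    print(n,'corners',cast(n,c,160).tolist())
    for a in whites(im,b):
        m=cv2.moments(a);u=(m['m10']/m['m00'],m['m01']/m['m00']); w=cast(n,a.reshape(-1,2),172).astype(np.float32)
        print(np.round(u),cast(n,u,172),cv2.minAreaRect(w), w.min(0),w.max(0))
a=cv2.imread("pics/side0.png")[130:290,195:355];b=cv2.imread("pics/scene0.png")[130:290,190:350]
cv2.imwrite("pics/crop.png",cv2.resize(np.hstack([a,b]),None,fx=2.5,fy=2.5,interpolation=cv2.INTER_CUBIC))
E
```

```text
side corners [[540.7313447698655, 156.81763267522683], [568.8393155933508, -243.74706884944283], [853.1409379367001, -213.23726907266558], [822.0720416073507, 167.63897795441358]]
[292. 250.] [[ 607. -186.]] ((605.7791748046875, -185.2193145751953), (35.06101989746094, 47.328895568847656), 63.624610900878906) [ 583. -210.] [ 633. -164.]
[283. 198.] [[612. -37.]] ((610.7437744140625, -35.37274932861328), (35.58769607543945, 46.459293365478516), 81.31248474121094) [587. -56.] [635. -19.]
[275. 178.] [[603.  35.]] ((604.08447265625, 35.145469665527344), (46.85063171386719, 35.65663528442383), 5.711939811706543) [580.  16.] [627.  54.]
[265. 160.] [[588. 104.]] ((589.7579956054688, 103.24263000488281), (35.931583404541016, 46.37040328979492), 84.13297271728516) [565.  86.] [613. 123.]
scene corners [[854.5412292300164, -202.77442618652395], [792.2162724172548, 165.6949238473107], [582.1179098422763, 172.57388471665232]]
[210. 206.] [[ 746. -130.]] ((746.672607421875, -132.53208923339844), (24.336328506469727, 36.769222259521484), 6.476795673370361) [ 733. -152.] [ 759. -114.]
[316. 203.] [[585.  99.]] ((585.78662109375, 99.3365249633789), (33.88325881958008, 48.77836608886719), 81.54790496826172) [562.  81.] [610. 117.]
[291. 195.] [[600.  30.]] ((600.9555053710938, 30.414417266845703), (49.0496711730957, 34.03834533691406), 5.1863861083984375) [577.  12.] [625.  48.]
[267. 186.] [[609. -41.]] ((607.6052856445312, -41.57612228393555), (34.0828742980957, 48.46345520019531), 83.48548126220703) [584. -60.] [633. -23.]
[224. 161.] [[ 605. -189.]] ((603.1583862304688, -187.9931640625), (34.99723434448242, 48.055824279785156), 62.04716873168945) [ 581. -213.] [ 630. -168.]
```

View pics/crop.png

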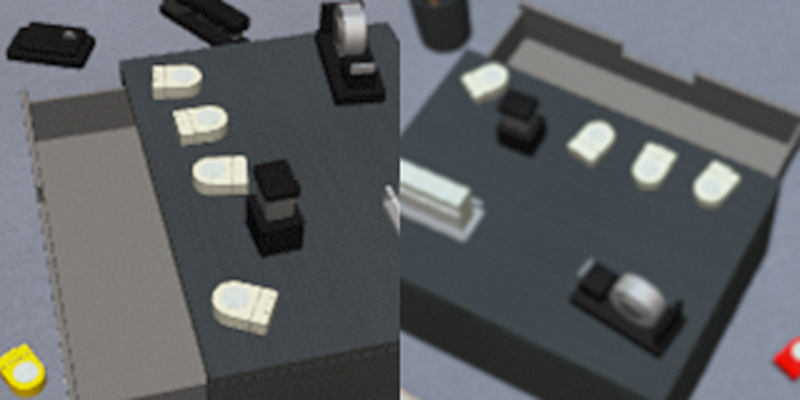

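```bash
python3 - <<'E'
from h import *
np.set_printoptions(precision=0,suppress=True)
F=np.array([555,-43.]);y=.075;B=np.array([[np.cos(y),np.sin(y)],[-np.sin(y),np.cos(y)]])
def s(l,n,o,p,z):
    p=np.array(p)/2.5+o; w=cast(n,p,z); print(l,n,'world',w.tolist(),'unit',((w-F)@B.T).tolist())
so,sc=(195,130),(30,130)
s('edge','side',so,[(120,60),(208,383)],160)
s('edge','scene',sc,[(470,52),(777,178)],160)
s('stampbase','side',so,[(247,213),(258,254),(303,244)],160)
s('stamptop','side',so,[(256,164),(264,184),(300,181),(290,160)],230)
s('stampbase','scene',sc,[(500,142),(536,154),(545,132)],160)
s('stamptop','scene',sc,[(499,106),(534,117),(541,101),(507,90)],230)
s('panel','side',so,[(25,92),(68,395)],147)
s('panel','scene',sc,[(520,7),(800,108)],147)
E
```

```text
edge side world [[537.8806261722372, 152.96032048144866], [570.3248910772224, -248.8499038759881]] unit [[-2.3879987033801626, 196.6921900473921], [-0.14246301855617258, -206.41951195701103]]
edge scene world [[575.1710139245502, -232.81831039424543], [537.2611672553273, 150.5388077438113]] unit [[5.891279102699692, -190.7961047668547], [-3.18715944919092, 194.3239004978154]]
stampbase side world [[628.1194473809464, -81.58517682953868], [628.9819551748975, -129.58911876185255], [667.895247752301, -124.2270103675612]] unit [[70.02271930991938, -43.95552566749721], [67.28588112065601, -91.88914724422953], [106.49156256712048, -89.45787433378001]]
stamptop side world [[631.5020959291364, -96.52192734998084], [633.5875246431368, -120.21075561988823], [662.0935425970018, -121.12392430670184], [659.275635031898, -95.96762207905465]] unit [[72.27665227367524, -59.10374713093628], [72.58122150034811, -82.8822423589465], [100.93868039045456, -85.92879154328187], [100.01364883804145, -60.63206326784601]]
stampbase scene world [[659.5271398464912, -128.68964080317562], [651.3005669379539, -86.
[... 224 characters left out ...]
 -122.41764029692678], [650.8789345031867, -83.30830508485082], [629.9030068216, -89.04733840183707], [637.3356290368127, -127.66791289806383]] unit [[97.7017176715461, -86.98292622886161], [92.58911187842219, -47.37917160361488], [71.24212725834337, -51.53035133313148], [75.76002667889848, -90.59928057669309]]
panel side world [[440.50296941105654, 131.67802412373635], [468.0933049874075, -234.62970615049687]] unit [[-101.08658539577321, 182.7662014117521], [-101.02114227226355, -184.57910697406854]]
panel scene world [[478.9797733742919, -231.38829596194654], [431.59187033380704, 124.20905451218636]] unit [[-89.92239981155146, -182.1625288685944], [-110.53228145931888, 175.98593447763125]]
```

Emit:
servo_tool(rows=[[2.7, -4, 0.8, 0.06, 0], [2.7, -4, 0.8, 0.06, 0], [2.7, -4, 0.8, 0.07, 0], [2.7, -4, 0.8, 0.07, 0], [2.7, -4, 0, 0.07, 0], [2.7, -4, 0, 0.07, 0], [2.7, -4, 0, 0.07, 0], [2.7, -4, 0, 0.07, 0]], grip_force=20)

```text
clock: 1.1
eef_pos: [517.4, 282.8, 261.4]
tcp_rot: [0.678, 0.735, -0.0, -0.0]
contact_force: [0.2, 0.3, -0.7]
width: 17.3
```

Emit:
servo_tool(rows=[[2.9, -4.5, 0, 0, 0], [2.9, -4.5, 0, 0, 0], [2.9, -4.5, 0, 0, 0], [2.9, -4.5, 0, 0, 0], [0, 0, 0, 0, 0]])

```text
clock: 1.72
eef_pos: [633.9, 101.5, 260.6]
tcp_rot: [0.68, 0.733, -0.001, -0.0]
contact_force: [-0.0, 0.1, 0.3]
width: 0.3
```

Emit:
servo_tool(rows=[[0, 0.2, -3, 0, 0], [0, 0, -3, 0, 0], [0, 0, -2.4, 0, 0], [0, 0, 0, 0, 0]])

```text
clock: 2.22
eef_pos: [631.6, 106.9, 175.8]
tcp_rot: [0.679, 0.734, -0.001, -0.001]
contact_force: [0.0, 0.4, 0.7]
width: 0.5
```

Emit:
servo_tool(rows=[[-1, -0.15, 0, 0, 0], [-1.2, -0.15, 0, 0, 0], [-1.2, -0.15, 0, 0, 0], [-1.2, -0.1, 0, 0, 0], [-1.2, -0.1, 0, 0, 0], [-1.2, -0.1, 0, 0, 0], [-1.2, -0.1, 0, 0, 0], [-1.0, -0.1, 0, 0, 0]])

```text
clock: 3.22
eef_pos: [540.0, 96.7, 177.7]
tcp_rot: [0.679, 0.734, -0.0, 0.0]
contact_force: [-0.2, -0.3, 0.1]
width: 0.5
```

Emit:
servo_tool(rows=[[-0.6, 0, 0, 0, 0], [0, 0, 0, 0, 0]])

```text
clock: 3.48
eef_pos: [534.6, 96.8, 177.8]
tcp_rot: [0.679, 0.734, 0.0, 0.0]
contact_force: [0.7, -0.1, 1.1]
width: 0.0
```

```bash
cat > look.py <<'E'
import sys
from h import *
a=get_image("side")[110:310,160:420];b=get_image("scene")[110:310,150:410]
cv2.imwrite(f"pics/{sys.argv[1]}.png",cv2.resize(np.hstack([a,b]),None,fx=1.5,fy=1.5,interpolation=cv2.INTER_CUBIC)[...,::-1])
s=read_state();print(s['clock'],s['eef_pos'],s['contact_force'])
E
python3 look.py d1
```

```text
3.575 [534.92818221  96.79422612 177.67567908] [ 0.11105427  0.48398036 -0.51085145]
```

View pics/d1.png

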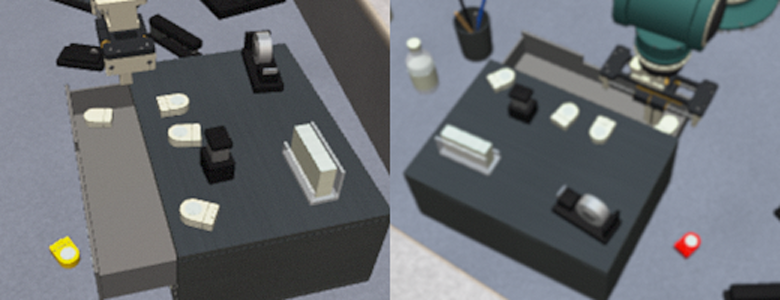

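Pack D (first swept) lies in the drawer at crop (98,117); the other three are undisturbed. Next is the pack at y≈33.

Emit:
servo_tool(rows=[[0, 0, 4, 0, 0], [2.8, -1.5, 0, 0, 0], [2.8, -1.5, 0, 0, 0], [2.8, -1.5, 0, 0, 0], [2.9, -1.5, 0, 0, 0], [0, 0, -2, 0, 0], [0, 0, -2.2, 0, 0], [0, 0, 0, 0, 0]])

```text
clock: 4.58
eef_pos: [646.6, 37.2, 173.3]
tcp_rot: [0.679, 0.734, -0.001, -0.001]
contact_force: [0.4, -0.4, 0.0]
width: 0.5
```

Emit:
servo_tool(rows=[[-1, -0.1, 0.2, 0, 0], [-1.3, -0.1, 0, 0, 0], [-1.3, -0.1, 0, 0, 0], [-1.3, -0.1, 0, 0, 0], [-1.3, -0.1, 0, 0, 0], [-1.3, -0.1, 0, 0, 0], [-1.3, -0.1, 0, 0, 0], [-1, -0.1, 0, 0, 0]])

```text
clock: 5.58
eef_pos: [548.9, 28.7, 177.7]
tcp_rot: [0.679, 0.734, 0.0, 0.0]
contact_force: [-0.3, 0.4, 0.8]
width: 0.3
```

Emit:
servo_tool(rows=[[-0.8, 0, 0, 0, 0], [0, 0, 0, 0, 0], [0, 0, 4, 0, 0], [2.8, -1.5, 0, 0, 0], [2.8, -1.5, 0, 0, 0], [2.8, -1.5, 0, 0, 0], [2.8, -1.6, 0, 0, 0], [0, 0, 0, 0, 0]])

```text
clock: 6.58
eef_pos: [655.0, -33.1, 216.5]
tcp_rot: [0.679, 0.734, -0.0, -0.001]
contact_force: [-0.2, -0.2, -0.2]
width: 0.4
```

```bash
python3 look.py d2
```

```text
6.675 [653.6738978  -32.07265493 217.1209663 ] [-0.08771992  0.18678507  0.61316205]
```

View pics/d2.png

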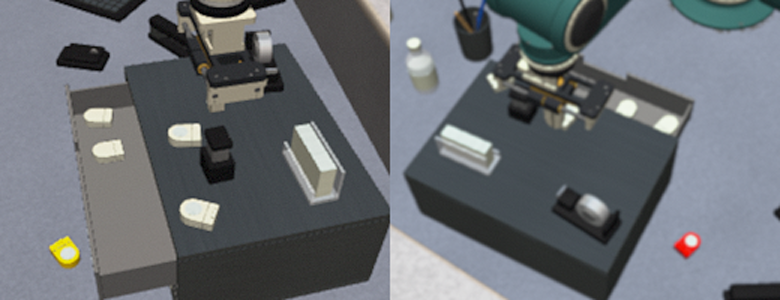

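Two packs are in the drawer at crop (98,117) and (108,151). The third pack and the stamp are untouched.

Emit:
servo_tool(rows=[[0, -0.4, -2, 0, 0], [0, 0, -2, 0, 0], [0, 0, 0, 0, 0]])

```text
clock: 7.05
eef_pos: [652.6, -36.0, 174.9]
tcp_rot: [0.679, 0.734, -0.001, -0.001]
contact_force: [-0.3, 0.3, -0.2]
width: 0.8
```

Emit:
servo_tool(rows=[[-1, -0.1, 0, 0, 0], [-1.3, -0.1, 0, 0, 0], [-1.3, -0.1, 0, 0, 0], [-1.3, -0.1, 0, 0, 0], [-1.3, -0.1, 0, 0, 0], [-1.3, -0.1, 0, 0, 0], [-1.3, -0.1, 0, 0, 0], [-1, -0.1, 0, 0, 0]])

```text
clock: 8.05
eef_pos: [554.9, -44.3, 177.7]
tcp_rot: [0.679, 0.734, 0.0, 0.0]
contact_force: [0.4, 0.3, 0.5]
width: 0.9
```

Emit:
servo_tool(rows=[[-0.9, 0, 0, 0, 0], [0, 0, 0, 0, 0], [0, 0, 4, 0, 0], [0, 0, 4.5, 0, 0], [2.8, -3.5, 0, 0, 0], [2.8, -3.5, 0, 0, 0], [2.8, -3.5, 0, 0, 0], [2.8, -3.6, 0, 0, 0]])

```text
clock: 9.05
eef_pos: [659.9, -186.4, 262.4]
tcp_rot: [0.679, 0.734, 0.0, -0.0]
contact_force: [-0.2, -0.2, -0.5]
width: 0.6
```

Emit:
servo_tool(rows=[[0, 0, 0, 0, 0], [0, 0, 0, 0, 0]])

```text
clock: 9.3
eef_pos: [658.7, -184.9, 262.3]
tcp_rot: [0.679, 0.734, -0.0, -0.0]
contact_force: [0.9, -0.2, -0.6]
width: 0.7
```

```bash
python3 look.py d3
```

```text
9.4 [ 658.51387468 -184.43720939  262.98602363] [ 0.88078116  0.41235128 -0.28625268]
```

View pics/d3.png

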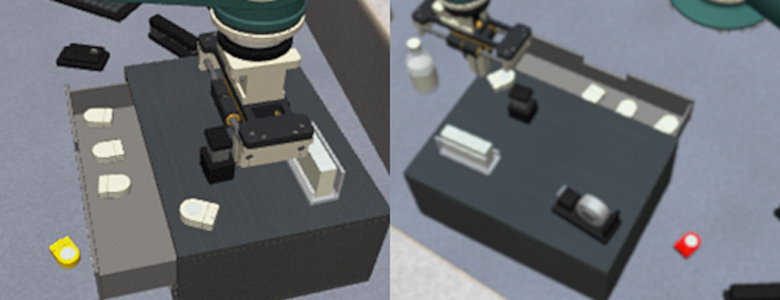

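Three packs are in the drawer and the stamp hasn't moved. Now the fourth pack.

Emit:
servo_tool(rows=[[0, -0.3, -4, 0, 0], [0, 0, -4.5, 0, 0], [0, 0, 0, 0, 0]])

```text
clock: 9.78
eef_pos: [657.6, -187.1, 175.4]
tcp_rot: [0.679, 0.734, -0.001, -0.001]
contact_force: [0.0, -0.5, 1.0]
width: 0.6
```

Emit:
servo_tool(rows=[[-1, -0.1, 0, 0, 0], [-1, -0.1, 0, 0, 0], [-1, -0.1, 0, 0, 0], [-1, -0.1, 0, 0, 0], [-1, 0, 0, 0, 0], [-1, 0, 0, 0, 0], [0, 0, 0, 0, 0]])

```text
clock: 10.65
eef_pos: [598.2, -192.2, 177.8]
tcp_rot: [0.679, 0.734, 0.0, 0.0]
contact_force: [-0.2, 0.7, -0.7]
width: 0.7
```

```bash
python3 look.py d4
```

```text
10.75 [ 598.78962712 -192.25139157  177.73915067] [-0.03549334  0.78560261 -0.01843161]
```

View pics/d4.png

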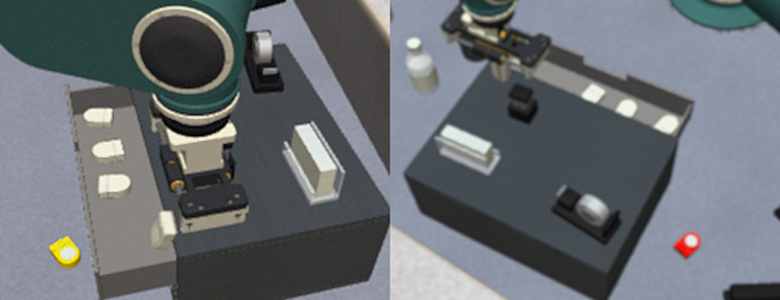

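Emit:
servo_tool(rows=[[-1, -0.1, 0, 0, 0], [-1, -0.1, 0, 0, 0], [-1, -0.1, 0, 0, 0], [-1, 0, 0, 0, 0], [-0.2, 0, 0, 0, 0], [0, 0, 0, 0, 0], [0, 0, 4, 0, 0], [0, 0, 4, 0, 0]])

```text
clock: 11.75
eef_pos: [556.8, -195.1, 258.4]
tcp_rot: [0.679, 0.734, -0.0, -0.0]
contact_force: [0.1, -0.3, 0.3]
width: 0.6
```

Emit:
servo_tool(rows=[[-3.3, 3.5, 0, 0, 0], [-3.3, 3.5, 0, 0, 0], [-3.3, 3.5, 0, 0, 0], [-3.3, 3.3, 0, 0, 0], [0, 0, 0, 0, 0], [0, 0, 0, 0, 0]])

```text
clock: 12.5
eef_pos: [425.2, -57.4, 257.9]
tcp_rot: [0.679, 0.734, 0.0, 0.0]
contact_force: [-0.5, -1.0, -0.9]
width: 0.3
```

```bash
python3 look.py d5
```

```text
12.6 [425.33571644 -57.68503005 257.4671367 ] [1.49008407 0.14824806 0.04989666]
```

View pics/d5.png

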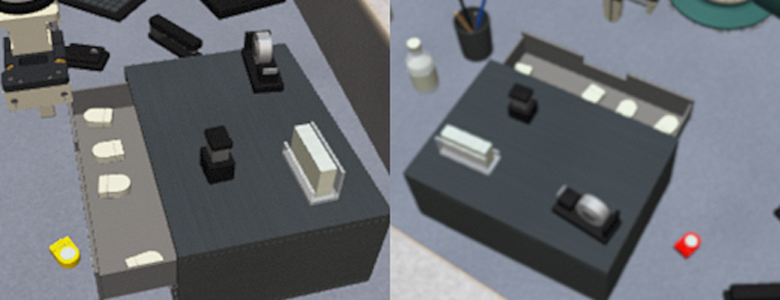

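All four packs are in the drawer, the fourth at side-crop (145,258), and the top holds only the bystanders. Now I'll lower the fingers in front of the panel.

Emit:
servo_tool(rows=[[-0.5, 0, -3, 0, 0], [0, 0, -4, 0, 0], [0, 0, -4, 0, 0], [0, 0, -4, 0, 0], [0, 0, 0, 0, 0], [0, 0, 0, 0, 0]])

```text
clock: 13.35
eef_pos: [420.5, -57.6, 109.1]
tcp_rot: [0.679, 0.734, 0.0, 0.0]
contact_force: [0.2, 0.1, 0.4]
width: 0.4
```

Emit:
servo_tool(rows=[[1, 0.1, 0, 0, 0], [1, 0.1, 0, 0, 0], [1, 0.1, 0, 0, 0], [1, 0.1, 0, 0, 0], [1, 0.1, 0, 0, 0], [1, 0.1, 0, 0, 0], [1, 0.1, 0, 0, 0], [1, 0.1, 0, 0, 0]])

```text
clock: 14.35
eef_pos: [500.4, -49.2, 107.5]
tcp_rot: [0.679, 0.734, -0.0, -0.0]
contact_force: [-2.3, -1.1, 0.1]
width: 0.4
```

Emit:
servo_tool(rows=[[1, 0.1, 0, 0, 0], [1, 0.1, 0, 0, 0], [0.8, 0.1, 0, 0, 0], [0.5, 0, 0, 0, 0], [0.3, 0, 0, 0, 0], [0.3, 0, 0, 0, 0], [0.2, 0, 0, 0, 0]])

```text
clock: 15.22
eef_pos: [540.8, -46.2, 107.7]
tcp_rot: [0.679, 0.734, 0.0, 0.0]
contact_force: [-2.1, 1.2, 0.5]
width: 0.5
```

Emit:
servo_tool(rows=[[0.2, 0, 0, 0, 0], [0.2, 0, 0, 0, 0], [0.2, 0, 0, 0, 0], [0, 0, 0, 0, 0]])

```text
clock: 15.72
eef_pos: [543.1, -46.2, 107.7]
tcp_rot: [0.679, 0.734, -0.003, -0.004]
contact_force: [-50.3, 1.6, 22.4]
width: 0.4
```

The force jumped at x≈543, roughly where I expected the stop. I'll back off and look.

Emit:
servo_tool(rows=[[-0.6, 0, 0, 0, 0], [-3, 0, 0, 0, 0], [-4, 0, 0, 0, 0], [-4, 0, 0, 0, 0], [0, 0, 5, 0, 0], [0, 0, 5, 0, 0], [0, 0, 0, 0, 0]])

```text
clock: 16.6
eef_pos: [432.0, -46.5, 211.7]
tcp_rot: [0.679, 0.734, 0.002, 0.003]
contact_force: [-0.2, 1.0, -0.7]
width: 0.1
```

```bash
python3 look.py d6; python3 - <<'E'
from h import *
a=get_image("side")[135:315,200:330];b=get_image("scene")[120:240,190:360]
a=cv2.resize(a,None,fx=3,fy=3,interpolation=2);b=cv2.resize(b,(400,282),interpolation=2)
o=np.zeros((540,790,3),np.uint8);o[:,:390]=a;o[:282,390:]=b
cv2.imwrite("pics/d7.png",o[...,::-1])
E
```

```text
16.7 [430.93165984 -46.26879881 207.60936618] [ 0.17248082 -0.04556126 -0.60987146]
```

View pics/d7.png

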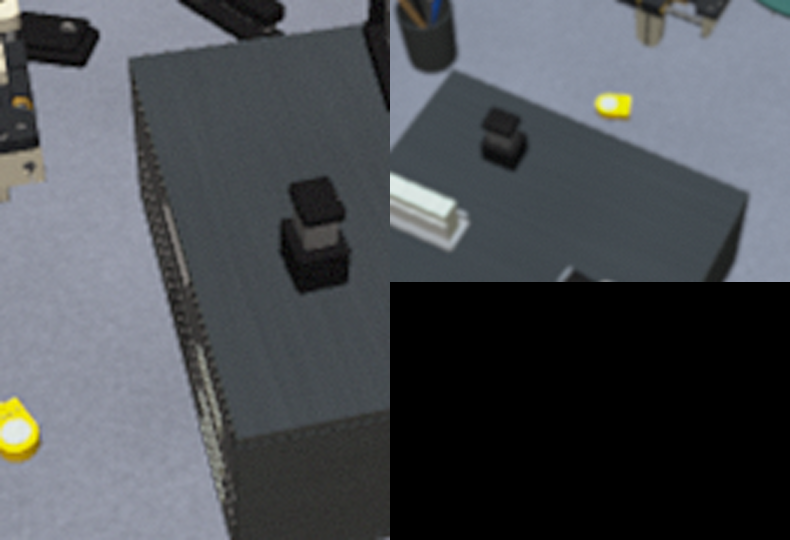

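Both views show the drawer flush with the unit front, with no tray showing past the front edge. The stamp is in place and the arm is clear, so I'm handing in.

```bash
python3 -c "
from workcell import *
print(finish_job())"
```

```text
the job is handed in; nothing more can be done
None
```

I swept all four white floss packs off the unit's front edge into the open top drawer with the closed fingertips. I then pushed the drawer shut, backed the arm clear and handed the job in at about 17 s of the 64 s allowed.

- **Packs:** the last picture before closing showed all four inside the drawer. The fourth was partly hidden by the drawer's side wall, so I could not tell whether it lay flat or leaned.
- **Drawer:** the push ran at about 2 N until the force rose to about 50 N at the fingertips, at the expected stop. Both camera views afterwards show the front flush, to within about 2 mm per pixel.
- **Other items:** the stamp looks unmoved, and I didn't go near the yellow and red look-alikes. I judged this by eye and did not re-measure any positions.

No check failed. The two cameras' position estimates differed by up to about 6 mm on the packs. They differed by about 20 mm across the drawer's front panel, where I picked the points by hand.

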